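# Old septa jars into the locked waste keg

## Robot

A 7-joint arm with a two-finger parallel gripper is mounted at the origin on a cart in front of the work surface, level with it; the furniture and walls round the work are solid. World frame = base frame: x ahead of the robot, y to its left, z up, the work surface at z = 0. Lengths are in m, angles in rad, forces in N, time in s.
With the tool pointing down it reaches from about 0.35 to 0.9 m from the base axis. Payload 19.9 kg.
Tool frame: the origin (TCP) lies between the finger pads; the fingertips stand 17 mm ahead of it and the grasp point (between the pads) lies 2 mm behind it (tip_extent is the distance from the TCP to the fingertips, in m); z points along the fingers, y is the line along which they close (so a half turn about z gives the same grasp; the last joint's range is limited). The gripper opens to 94 mm and grips with 3 to 60 N. Pads are 16 mm wide; open, the fingers measure 119 mm over their backs; the gripper's body (75 mm by 177 mm) begins 78 mm behind the grasp point.
Start: joints at [-1.153, 0.417, -0.01, 1.614, 0.005, 1.111, -0.053], TCP at [0.277, 0.56, 0.222] pointing down, gripper open.
Joint ranges: [-2.81, 2.81], [-0.39, 2.02], [-1.27, 1.25], [0.06, 2.57], [-1.19, 4.33], [0.19, 2], [-2.82, 2.82]. Speed limits (rad/s): [1.89, 1.89, 2.39, 2.39, 3.01, 3.01, 3.01].

## Interface

Orientations are given as a unit quaternion [x, y, z, w].
In Python, from workcell import goto, servo_line, set_joints, command_gripper, hold, solve_ik, get_obs, capture, IKError, sign_off, look_for, tip_extent gives the robot as it stands. Calls block until the motion is done:
- goto(position, orientation): joint-space move of the TCP to a pose.
- servo_line(position, frame=None, speed=0.15, until_force=None): straight line of the TCP; frame=None keeps the orientation; speed is the mean speed in m/s. With until_force (N) it stops when the force on the tool has changed by that much, and returns True; else False.
- set_joints(angles): joint-space move.
- command_gripper(opening): finger opening in m; the grip force is fixed at half the most; returns when the fingers have stopped.
- hold(seconds).
- solve_ik(position, orientation): joint angles nearest the present ones, or None.
- get_obs(): the state.
- capture(name): name is "side" or "top"; returns a dict with "frame" (420x560x3 uint8, red, green, blue), "fov_y" (degrees; the focal length in pixels is half the picture's height over the tangent of half this angle, whatever the lens; pixels are square), "cx", "cy" (the principal point, pixels), "dist" ([k1, k2, p1, p2, k3] as OpenCV has them; the pictures are not rectified), "rvec" (rotation vector, rad) and "tvec" (3), from world to camera coordinates, as OpenCV has them. Camera axes: x right, y down, z forward; pixel columns grow to the right and rows downward; lengths in m; the calibration is good to about 2 mm. A picture is of the moment at which its call begins. There is no depth.
A pose or a line that the arm cannot do raises IKError and nothing moves.
- sign_off(): hands the job in, once; it reports no verdict.
Trained networks look in a picture, given as the dict that the camera call returned (one of the last four; its "shot" number tells which), for a name from the list of things; names that differ only in an ending like _2 or _b are one class to them, and where a whole thing is asked for, a point or a joint stands for the part that bears it (a point fixed in the world has none). Each returns a list of dicts, best first, with "conf" (0 to 1); they miss things now and then, are a little off and sometimes report something else, mostly with a low value. They report only what shows in the picture. A call takes as long as a camera call. They do not tell look-alikes from the thing itself.
- look_for(picture, target): "location" ([x, y, z] in m, in world coordinates, good to about 4 mm: the middle of the surface that is visible of it).
The state is a dict: "time_s": time; "qpos": joint angles; "qd": joint speeds; "effort": joint torques, N m; "ee_pos": TCP position; "orientation": TCP orientation; "contact_force": force on the tool from outside, world axes, zero at the start; "ft_torque": the same for the moment, N m; "opening": finger opening in m.
Only numpy, scipy, OpenCV 4.12 (cv2) and the standard library are available. Lean on these libraries where they do the work, as an engineer would, in place of code of your own. Each camera call takes 0.05 s, during which the arm holds its last target. There are 200 camera calls.

## Task

Stand the small carton that was left on the red safety cap of the blue waste keg upright on the bench, then take off the cap (push it firmly down against its spring, turn it anticlockwise while it is down, lift) and lay it on the bench, handle up. Put every amber jar with a white top from the grey tote into the keg, leaving the dropper bottle and the tape roll in the tote. Then put the cap back, press it down and turn it clockwise to its stop, so that it springs up locked in its notches; leave the mouse and the spray bottle where they are.

Things in the scene. Friction and masses are not known exactly. Their poses are not given: they have to be found in the camera images.
- waste_keg: fixed blue square keg, 150 x 150 mm, hollow (inner floor 5 mm up). Its flat top is 145 mm up, with a round mouth 72 mm wide and a neck up to 155 mm. Two steel claws stand on the top at its +x and -x sides, 53 to 75 mm from the centre, tops at 180 mm, and reach over the cap's ears. Origin at the centre of its underside on the bench, z up
- keg_mouth (a point): centre of the keg's mouth, at the rim of the neck, 155 mm above the bench. The tall cabinet to the right of the keg and the monitor behind it leave an arm little room there; the bench between keg and tote is free
- keg_claw (a point): top of the keg's +x claw (the other is opposite). Each claw has a notch below for an ear: a stop wall on one side; on the other, where an ear leaves as the cap turns anticlockwise seen from above, a tooth 5 mm deep that the ear passes only with the cap pushed down. Turned 0.65 to 2.4 rad anticlockwise from locked, the cap's ears are clear and it lifts off or goes on freely
- press_ring (a joint): sprung aluminium ring round the neck that carries the cap, m pressed down from its top position: 0 with the cap off or unlocked, 0.003 when the cap is locked (held down by the claws), 0.014 at its lower stop. The spring pushes up with 6 N at 0.003, 11 N at 0.008, 16 N at 0.014. The ears pass under the teeth from 0.008 on
- keg_cap: loose red cap, about 0.14 kg: tapered plug (65 mm wide, 20 mm tall), above it a disc (94 mm wide, 20 to 28 mm above the origin) with two ears (20 mm wide, out to 64 mm from the axis) along +x and -x, marked by white lines. Origin at the centre of the plug's underside, z up. Locked: x along the keg's x (either way round), origin 147 mm up; lying unlocked on the ring: 150 mm
- cap_grip (a point): point on the cap's axis, 48 mm above its origin: grip here, across the bar, which runs along the cap's x, 84 mm long, 26 mm wide, 28 to 58 mm above the cap's origin. The cap can stand on the bench on its plug
- carton: small carton with a blue-and-white label, 50 (x) x 66 (y) x 40 (z) mm, 0.06 to 0.11 kg, at first standing on the cap's grip bar; origin at the centre of its underside, z up
- tote: fixed grey shallow open tote, 205 (x) x 270 (y) x 25 mm, walls and floor 4 mm; origin at the centre of its underside, z up
- jar_1: amber-brown plastic jar with a white screw top, 45 mm across, 55 mm tall (the brown part, which is to be gripped, reaches 41 mm), stands loose in the tote; origin at the centre of its underside, z up through the top; may be absent
- jar_2: amber-brown plastic jar with a white screw top, 45 mm across, 55 mm tall (the brown part, which is to be gripped, reaches 41 mm), stands loose in the tote; origin at the centre of its underside, z up through the top; may be absent
- jar_3: amber-brown plastic jar with a white screw top, 45 mm across, 55 mm tall (the brown part, which is to be gripped, reaches 41 mm), stands loose in the tote; origin at the centre of its underside, z up through the top; may be absent
- jar_4: amber-brown plastic jar with a white screw top, 45 mm across, 55 mm tall (the brown part, which is to be gripped, reaches 41 mm), stands loose in the tote; origin at the centre of its underside, z up through the top; may be absent
- dropper_bottle: white dropper bottle with a red tip, 32 mm across, 98 mm tall, stands in the tote and stays there; origin under its centre, z up
- tape: roll of white tape, 52 mm across, 16 mm thick, lies in the tote and stays there; origin under its centre
- loose_mouse: black computer mouse, 108 (x) x 63 (y) x 40 mm, on the bench; to be left alone; origin under its centre
- sprayer: spray bottle with a green head, 56 x 38 x 130 mm, on the bench; to be left alone; origin on its underside
There are look-alikes about, which are no part of the job. What is shaped like the jar_1 but green or yellow is not meant.

How it is judged:
On the way, in this order (a step that is already met when the one before it is completed fails the run):
1. the carton stands upright on the bench (height (world z) of carton between -0.01 and 0.012 m and angle between carton's own z axis and vertical below 0.15 rad and linear speed of carton below 0.03 m/s), for 0.2 s.
2. the cap is turned out of its notches while pressed down (value of joint press_ring above 0.006 m and angle between the x axis of keg_cap and the x axis of waste_keg, either way round above 0.2 rad and horizontal distance between keg_cap and waste_keg below 0.015 m), for 0.04 s.
3. the cap stands on the bench, handle up (height (world z) of keg_cap below 0.012 m and angle between keg_cap's own z axis and vertical below 0.2 rad and horizontal distance between keg_cap and waste_keg above 0.1 m and linear speed of keg_cap below 0.03 m/s), for 0.2 s.
4. every amber jar is in the keg (x of jar_1 in the frame of waste_keg between -0.08 and 0.08 m and y of jar_1 in the frame of waste_keg between -0.08 and 0.08 m and z of jar_1 in the frame of waste_keg between -0.01 and 0.13 m and x of jar_2 in the frame of waste_keg between -0.08 and 0.08 m and y of jar_2 in the frame of waste_keg between -0.08 and 0.08 m and z of jar_2 in the frame of waste_keg between -0.01 and 0.13 m and x of jar_3 in the frame of waste_keg between -0.08 and 0.08 m and y of jar_3 in the frame of waste_keg between -0.08 and 0.08 m and z of jar_3 in the frame of waste_keg between -0.01 and 0.13 m and x of jar_4 in the frame of waste_keg between -0.08 and 0.08 m and y of jar_4 in the frame of waste_keg between -0.08 and 0.08 m and z of jar_4 in the frame of waste_keg between -0.01 and 0.13 m), for 0.2 s.
At the end, for the whole second after the job is handed in: All amber jars are in the keg; the cap is locked (ears within 0.2 rad of the claws, centred to 10 mm, origin 144 to 148.5 mm up, ring pressed 1.5 to 5.5 mm); the carton stands on the bench (tilt under 0.15 rad); dropper bottle and tape are in the tote; all released, at rest (all of step 1 and all of step 4 and x of dropper_bottle in the frame of tote between -0.1 and 0.1 m and y of dropper_bottle in the frame of tote between -0.135 and 0.135 m and z of dropper_bottle in the frame of tote between -0.01 and 0.06 m and x of tape in the frame of tote between -0.1 and 0.1 m and y of tape in the frame of tote between -0.135 and 0.135 m and z of tape in the frame of tote between -0.01 and 0.06 m and horizontal distance between keg_cap and waste_keg below 0.01 m and z of keg_cap in the frame of waste_keg between 0.144 and 0.1485 m and angle between the x axis of keg_cap and the x axis of waste_keg, either way round below 0.2 rad and angle between keg_cap's own z axis and vertical below 0.06 rad and value of joint press_ring between 0.0015 and 0.0055 m and linear speed of keg_cap below 0.02 m/s); the robot touches nothing.
It fails at once if the mouse or the spray bottle is moved more than 4 cm or the spray bottle is knocked over (distance of any of loose_mouse, sprayer from where it was at the start of the episode above 0.04 m or angle between sprayer's own z axis and vertical above 0.5 rad).
Of jar_1, jar_2, jar_3, jar_4 only 2 to 4 are there at a start; the rules pass over those that are not, and their reading is None.
At some moment in a run one of jar_1, jar_2, jar_3, jar_4 may be knocked a few centimetres aside while the robot is not near it.
It also fails if it takes over 210 s, if anything falls off the work surface, if the arm or the gripper's body presses on something with over 40 N, if the wrist force passes 120 N, or if a joint passes its speed limit or range.

## Working session

There is one attempt and no reset: what is moved stays moved. The work goes in short steps, each a Python script; the robot and the scene stay as the last script left them, time stands still between calls to the robot, and variables do not carry over. Pictures are saved under pics/ and viewed, on a budget of 14 in all, crops included, one or two more only if the job needs it, and the job is handed in when it is done.

```bash
ls; mkdir -p pics
cat > h.py <<'E'
import numpy as np, cv2
from workcell import *
def K(c):
    f=c["frame"].shape[0]/2/np.tan(np.radians(c["fov_y"])/2)
    return np.array([[f,0,c["cx"]],[0,f,c["cy"]],[0,0,1.]])
def save(c,n,box=None,s=1):
    im=c["frame"][:,:,::-1]
    if box: im=im[box[1]:box[3],box[0]:box[2]]
    cv2.imwrite(f"pics/{n}.png",cv2.resize(im,None,fx=s,fy=s,interpolation=cv2.INTER_CUBIC))
def proj(c,p):
    return cv2.projectPoints(np.array(p,float).reshape(-1,3),np.array(c["rvec"],float),np.array(c["tvec"],float),K(c),np.array(c["dist"],float))[0][:,0]
def atz(c,uv,z):
    u=cv2.undistortPoints(np.array(uv,float).reshape(-1,1,2),K(c),np.array(c["dist"],float))[:,0]
    R=cv2.Rodrigues(np.array(c["rvec"],float))[0]; o=-R.T@np.array(c["tvec"],float).ravel()
    d=np.c_[u,np.ones(len(u))]@R
    return o+d*((z-o[2])/d[:,2])[:,None]
E
python3 - <<'E'
from h import *
print(get_obs())
for n in("top","side"):
    c=capture(n); save(c,n+"0",None,1.4)
    R=cv2.Rodrigues(np.array(c["rvec"]))[0]; print(n,"cam",-R.T@np.array(c["tvec"]).ravel(), c["fov_y"])
    for t in("waste_keg","keg_claw","keg_cap","cap_grip","carton","tote","jar_1","dropper_bottle","tape","loose_mouse","sprayer"):
        for r in look_for(c,t): print(n,t,round(r["conf"],2),np.round(r["location"],3),np.round(proj(c,r["location"])[0]))
E
```

```text
pics
{'time_s': 0.0, 'qpos': array([-1.1534795 ,  0.4179529 , -0.01033925,  1.61417722,  0.00473266,
        1.11070762, -0.05297583]), 'qd': array([-0.00084259, -0.00102533,  0.00056752,  0.00198417, -0.00020587,
        0.00220171, -0.00040043]), 'effort': array([ 6.48068317e-05, -8.51251245e+01,  6.38500303e-01, -4.25985932e+01,
       -4.88652627e-02,  1.86696835e-02,  5.92442984e-05]), 'ee_pos': array([0.27664373, 0.56003631, 0.221837  ]), 'orientation': array([ 2.27362441e-01,  9.73810016e-01, -6.04598882e-04, -8.67355132e-05]), 'contact_force': array([ 0.36775271, -0.6575464 , -0.21080089]), 'ft_torque': array([ 0.00131999, -0.04558192, -0.00481383]), 'opening': 0.09408985723941792}
top cam [0.47197748 0.00323705 1.13681141] 50.05100301726228
top waste_keg 0.82 [ 0.487 -0.126  0.146] [349. 222.]
top keg_claw 0.56 [ 0.494 -0.126  0.143] [348. 218.]
top keg_claw 0.26 [ 0.577 -0.3    0.029] [411. 184.]
top keg_cap 0.88 [ 0.51  -0.126  0.179] [350. 210.]
top cap_grip 0.58 [ 0.506 -0.126  0.174] [350. 212.]
top cap_grip 0.34 [0.574 0.233 0.06 ] [194. 189.]
top carton 0.92 [ 0.481 -
[... 973 characters left out ...]
572 0.248 0.045] [243. 288.]
side tote 0.65 [0.545 0.277 0.007] [251. 309.]
side jar_1 0.85 [0.572 0.252 0.044] [242. 289.]
side jar_1 0.73 [0.504 0.202 0.041] [272. 282.]
side jar_1 0.72 [ 0.343 -0.023  0.034] [339. 247.]
side jar_1 0.67 [ 0.329 -0.098  0.048] [346. 231.]
side jar_1 0.6 [0.646 0.286 0.051] [210. 292.]
side dropper_bottle 0.78 [0.599 0.357 0.053] [221. 311.]
side dropper_bottle 0.59 [0.535 0.313 0.019] [252. 314.]
side dropper_bottle 0.54 [0.543 0.28  0.004] [251. 310.]
side tape 0.59 [0.533 0.314 0.018] [252. 315.]
side loose_mouse 0.63 [ 0.484 -0.088  0.099] [296. 213.]
side loose_mouse 0.6 [ 0.621 -0.282  0.01 ] [264. 207.]
side sprayer 0.9 [0.71  0.145 0.069] [202. 253.]
```

View pics/top0.png

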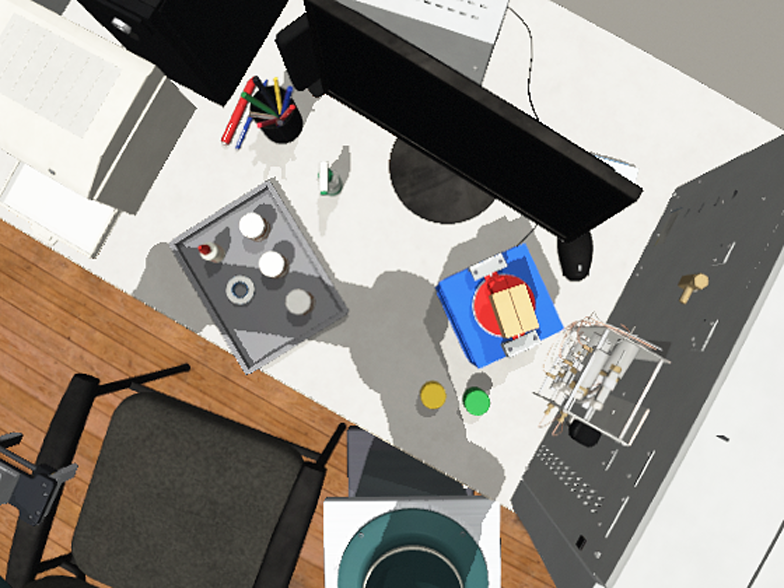

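View pics/side0.png

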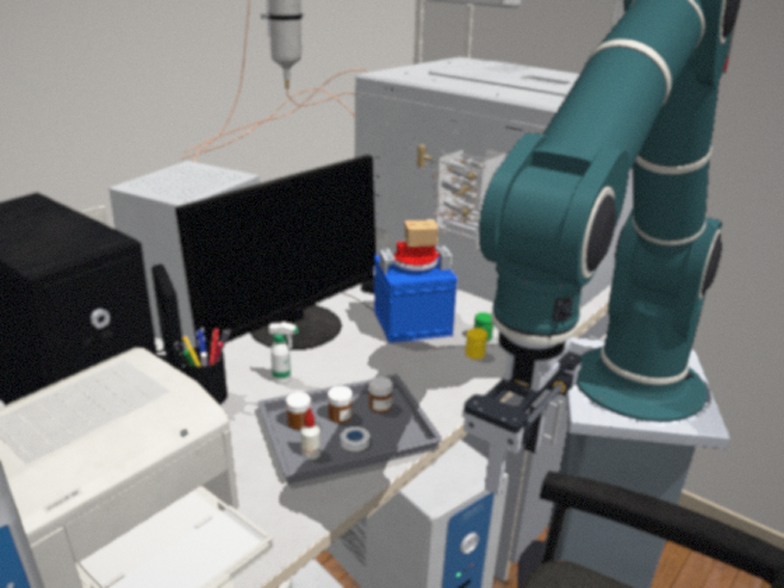

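Candidates, as pixels in the 1.4x top view:
- **Jars:** amber with white tops in the tote at (252,225), (272,264) and (298,301). The third looks greyer and may only be in shadow. The yellow (433,395) and green (477,402) ones are decoys on the bench.
- **Carton:** the tan box at (514,310) on the red cap.
- **Claws:** (488,265) and (521,343).

I'll check this with a close crop and colour fits.

Run:
```python
from h import *
c=capture("top")
a=c["frame"][165:275,300:420,::-1]; b=c["frame"][125:270,120:255,::-1]
a=cv2.resize(a,None,fx=3.2,fy=3.2,interpolation=cv2.INTER_CUBIC);b=cv2.resize(b,None,fx=3.0,fy=3.0,interpolation=cv2.INTER_CUBIC)
H=max(a.shape[0],b.shape[0]); o=np.zeros((H,a.shape[1]+b.shape[1],3),np.uint8); o[:a.shape[0],:a.shape[1]]=a;o[:b.shape[0],a.shape[1]:]=b
cv2.imwrite("pics/crop0.png",o); print(o.shape)
hsv=cv2.cvtColor(c["frame"],cv2.COLOR_RGB2HSV)
def fit(m,z,name):
    m=cv2.morphologyEx(m,cv2.MORPH_OPEN,np.ones((2,2),np.uint8)); n,l,s,ce=cv2.connectedComponentsWithStats(m)
    i=1+np.argmax(s[1:,4]); ys,xs=np.where(l==i); P=atz(c,np.c_[xs,ys],z)[:,:2]
    r=cv2.minAreaRect((P*1000).astype(np.float32)); print(name,len(xs),r)
roi=np.zeros(hsv.shape[:2],np.uint8); roi[165:275,300:420]=255
fit(cv2.bitwise_and(cv2.inRange(hsv,(105,120,40),(125,255,255)),roi),.145,"keg")
fit(cv2.bitwise_and(cv2.inRange(hsv,(12,40,120),(25,160,255)),roi),.245,"carton")
fit(cv2.bitwise_and(cv2.inRange(hsv,(0,150,80),(8,255,255)),roi),.19,"cap")
for uv in [(180,161),(194,188),(213,215),(309,282),(340,287)]: print(uv,c["frame"][uv[1],uv[0]],atz(c,uv,.059)[0])
```

```text
(435, 789, 3)
keg 1594 ((473.1345520019531, -104.6541748046875), (151.6964111328125, 74.52317810058594), 22.402265548706055)
carton 823 ((482.4944152832031, -153.20155334472656), (65.72554779052734, 49.75056457519531), 17.140005111694336)
cap 609 ((499.10174560546875, -131.99935913085938), (56.40597915649414, 89.0842514038086), 64.54016876220703)
(180, 161) [254 254 253] [0.64312559 0.2675809  0.059     ]
(194, 188) [254 254 253] [0.57629343 0.23349172 0.059     ]
(213, 215) [200 199 191] [0.50997209 0.18778523 0.059     ]
(309, 282) [206 178  56] [ 0.34573026 -0.03998748  0.059     ]
(340, 287) [ 76 206 103] [ 0.33243102 -0.11366205  0.059     ]
```

View pics/crop0.png

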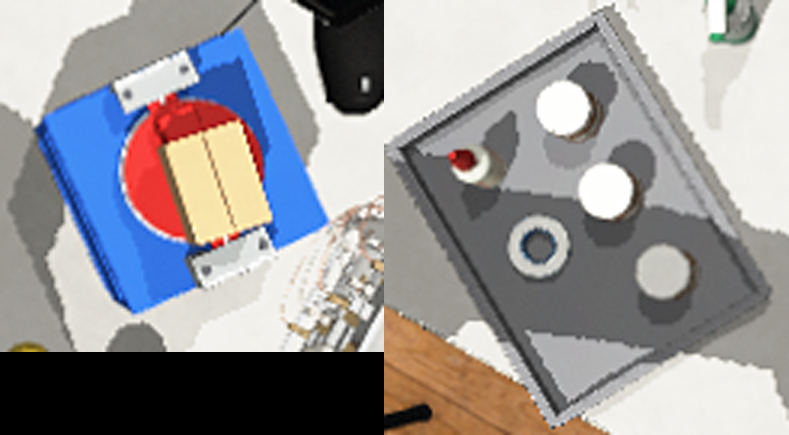

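```bash
cat >> h.py <<'E'
from scipy.spatial.transform import Rotation
def down(a):  # tool down, closing line (tool y) at world angle a
    s,k=np.sin(a),np.cos(a)
    return Rotation.from_matrix(np.array([[-s,k,0],[k,s,0],[0,0,-1]])).as_quat()
def ray(c,uv):
    p,q=atz(c,uv,0)[0],atz(c,uv,1.0)[0]; return p,q-p
def tri(c1,u1,c2,u2):
    p,d=ray(c1,u1); q,e=ray(c2,u2); s=np.linalg.lstsq(np.c_[d,-e],q-p,rcond=None)[0]
    a,b=p+d*s[0],q+e*s[1]; return (a+b)/2,np.linalg.norm(a-b)
E
python3 - <<'E'
from h import *
c=capture("top"); s=capture("side")
f=lambda x,y:(300+x/3.2-.5,165+y/3.2-.5)
r1,r2=atz(c,[f(238,32),f(328,222)],.145)[:,:2]; d=r1-r2; print("right edge",r1,r2,np.linalg.norm(d),np.arctan2(d[1],d[0])); d/=np.linalg.norm(d)
print("centre by edge",(r1+r2)/2+.075*np.array([-d[1],d[0]]))
# claw outer corners (top .18): upper claw outer edge (112,82)-(192,50), lower (198,288)-(272,256)
q=atz(c,[f(112,82),f(192,50),f(198,288),f(272,256)],.18)[:,:2]; print("claws",q,q.mean(0),"len",np.linalg.norm(q[:2].mean(0)-q[2:].mean(0)))
print("monitor corner",tri(c,(640/1.4,190/1.4),s,(375/1.4,157/1.4)))
print("instr",tri(c,(598/1.4,380/1.4),s,(470/1.4,190/1.4)))
print("cabinet base",atz(c,[(680/1.4,190/1.4),(515/1.4,500/1.4)],0)[:,:2])
g=lambda x,y:(120+(x-384)/3-.5,125+y/3-.5)
print("tote",atz(c,[g(610,5),g(772,292),g(557,425),g(388,150)],.025)[:,:2])
for a in (17.1,107.1,-72.9,-162.9):
    for z in(.30,.228):
        print(a,z,solve_ik([.4825,-.153,z],down(np.radians(a))))
E
```

```text
right edge [ 0.5898787  -0.18524229] [ 0.4572867  -0.24387703] 0.1449781810969266 0.41636464735272644
centre by edge [ 0.49324982 -0.14596727]
claws [[ 0.55380913 -0.09347504]
 [ 0.57420612 -0.14743089]
 [ 0.41589629 -0.14734351]
 [ 0.4360465  -0.19710795]] [ 0.49498951 -0.14633935] len 0.1474259789959731
monitor corner (array([ 0.62361952, -0.3004519 ,  0.34577501]), np.float64(0.019379954440981464))
instr (array([ 0.38816344, -0.25126673,  0.29840079]), np.float64(0.000868857804510162))
cabinet base [[ 0.70331303 -0.5079192 ]
 [ 0.14639616 -0.18716698]]
tote [[0.73625009 0.23780515]
 [0.49256469 0.10448597]
 [0.38539457 0.28533   ]
 [0.61825193 0.4287755 ]]
17.1 0.3 [-0.51675927  0.17491205  0.86698187  1.82758467 -0.14263065  1.20357609
  0.69259103]
17.1 0.228 [-0.47794065  0.2669591   0.85341274  1.91999452 -0.23050905  1.05528013
  0.77119911]
107.1 0.3 [-0.44763614  0.16320714  0.78335771  1.82603246 -0.12323661  1.20197469
  2.2429062 ]
107.1 0.228 [-0.38295429  0.24302434  0.73315191  1.91769899 -0.18680909  1.04932585
  2.29852001]
-72.9 0.3 [-0.5776357   0.1884108   0.94300539  1.8288566  -0.16300353  1.20568054
 -0.85683098]
-72.9 0.228 [-0.53895119  0.28800679  0.93434957  1.92135546 -0.26476139  1.06119588
 -0.7656697 ]
-162.9 0.3 [-0.6854981   0.22432964  1.08686246  1.83087245 -0.2118467   1.21244627
 -2.37701237]
-162.9 0.228 [-0.64686986  0.34417759  1.09024088  1.92352078 -0.34617484  1.07972153
 -2.25648329]
```

Run:
```python
from h import *
a=np.radians(-72.9); q=down(a)
for p in ([.4825,-.153,.228],[.4,.05,.35],[.37,.07,.03],[.37,.07,.1]): print(p,solve_ik(p,q))
goto([.42,.10,.38],q); print(get_obs()["qpos"])
goto([.4825,-.153,.34],q); o=get_obs(); print(o["qpos"],o["ee_pos"],o["contact_force"])
c=capture("side"); save(c,"side1",None,1.4)
```

```text
[0.4825, -0.153, 0.228] [-0.53895119  0.28800679  0.93434957  1.92135546 -0.26476139  1.06119588
 -0.7656697 ]
[0.4, 0.05, 0.35] [-0.86726389 -0.15550274  0.59586309  1.95200197  0.08985775  1.31959649
 -1.57176414]
[0.37, 0.07, 0.03] [-0.757929    0.37507827  0.55558088  2.3557749  -0.4152743   0.499447
 -1.13715041]
[0.37, 0.07, 0.1] [-0.85602026  0.19236094  0.64257186  2.32029215 -0.18438765  0.6749467
 -1.35010409]
[-0.89603392 -0.09140562  0.55066267  1.84505314  0.04902219  1.3749855
 -1.62702632]
[-0.64649287  0.15703557  1.00520141  1.76967354 -0.13799291  1.29030975
 -0.87894488] [ 0.48286131 -0.15155696  0.339864  ] [0.30798178 0.93787254 0.49763343]
```

View pics/side1.png

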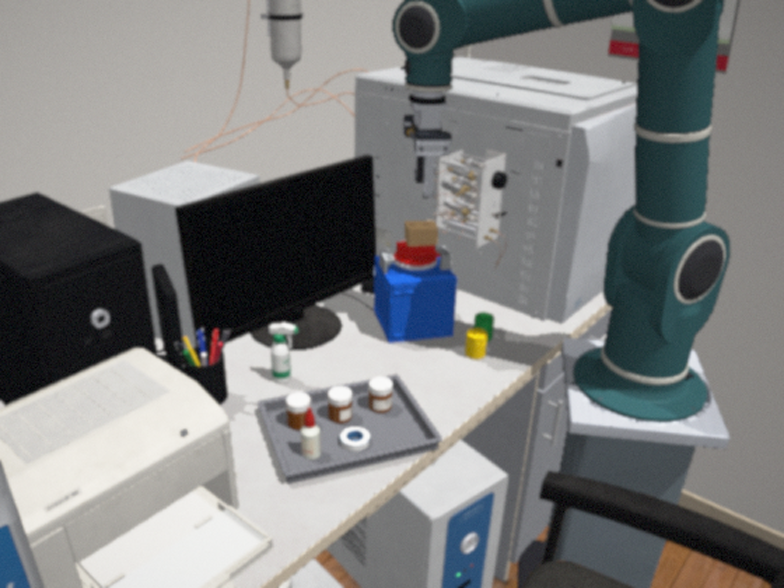

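The view is clear: the arm stays high, the fingers are over the carton (px 420,235), and all three tote jars are amber with white tops. Next I pick the carton.

Run:
```python
from h import *
q=down(np.radians(-72.9))
def st(t): o=get_obs(); print(t,np.round(o["ee_pos"],4),np.round(o["contact_force"],1),round(o["opening"],4),round(o["time_s"],1))
print(servo_line([.4825,-.153,.229],q,.1,until_force=12)); st("down")
print(command_gripper(.03)); st("grip")
servo_line([.4825,-.153,.33],q,.1); st("up")
if get_obs()["opening"]>.044:
    goto([.37,.07,.2],q)
    # carton bottom is ~.024 below TCP
    print(servo_line([.37,.07,.0235],q,.08,until_force=6)); st("placed")
    command_gripper(.075); hold(.3); servo_line([.37,.07,.2],q); st("rel")
    goto([.42,.10,.36],q)
c=capture("top"); save(c,"top1",(230,150,440,310),3.6)
```

```text
False
down [ 0.4828 -0.1531  0.2295] [-0.2  0.   0.2] 0.0942 5.5
False
grip [ 0.4825 -0.153   0.229 ] [-0.7  0.8  0.1] 0.0501 6.3
up [ 0.4823 -0.1529  0.3295] [-0.3  1.  -1.6] 0.0501 7.4
True
placed [0.37   0.0699 0.0239] [-0.5 -0.   9.4] 0.0499 10.7
rel [0.3697 0.0697 0.1995] [-0.5 -0.5 -0.2] 0.0751 12.9
```

View pics/top1.png

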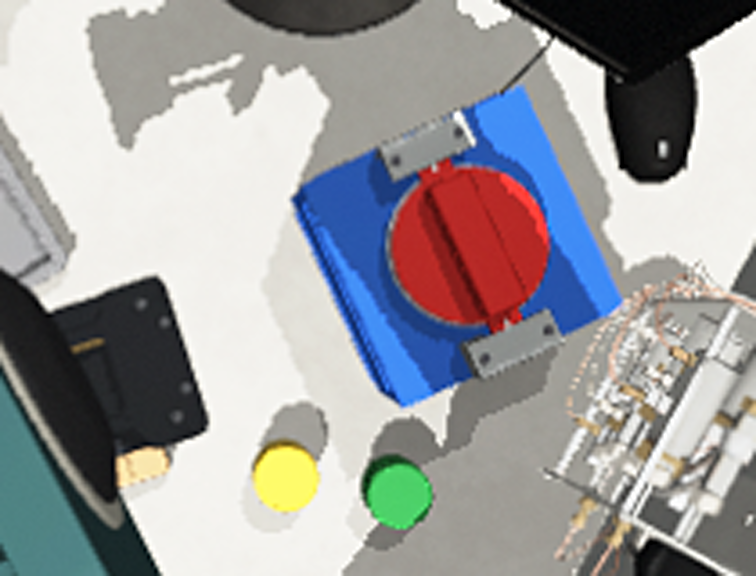

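The carton has been set down (tan edge at px 140,467, partly under the arm). The cap is bare, with its bar running from claw to claw and its centre near (468,245). I'll refine the cap centre and yaw, then unlock it.

Run:
```python
from h import *
c=capture("top")
hsv=cv2.cvtColor(c["frame"],cv2.COLOR_RGB2HSV)
m=cv2.inRange(hsv,(0,150,60),(8,255,255))|cv2.inRange(hsv,(172,150,60),(180,255,255))
m[:165]=0;m[275:]=0;m[:,:310]=0;m[:,410:]=0
mo=cv2.morphologyEx(m,cv2.MORPH_OPEN,cv2.getStructuringElement(cv2.MORPH_ELLIPSE,(15,15)))
ys,xs=np.where(mo>0); P=(atz(c,np.c_[xs,ys],.175)[:,:2]*1000).astype(np.float32)
print(len(xs),"enc",cv2.minEnclosingCircle(P),"mean",P.mean(0),"areaR",np.sqrt(cv2.contourArea(cv2.convexHull(P))/np.pi),"ell",cv2.fitEllipse(cv2.convexHull(P)))
# ears: red outside the disc
e=cv2.subtract(m,cv2.dilate(mo,np.ones((2,2),np.uint8))); ys,xs=np.where(e>0); Q=atz(c,np.c_[xs,ys],.173)[:,:2]
for s in (Q[Q[:,0]>.49],Q[Q[:,0]<.49]): print("ear",len(s),s.mean(0) if len(s) else 0)
g=lambda x,y:(230+x/3.6-.5,150+y/3.6-.5)
# claw corners clockwise, z=.18
q=atz(c,[g(380,153),g(462,112),g(475,145),g(396,181),g(465,348),g(553,311),g(563,341),g(482,378)],.18)[:,:2]
u,l=q[:4].mean(0),q[4:].mean(0); d=u-l; print("claws",u,l,(u+l)/2,np.linalg.norm(d),np.arctan2(d[1],d[0]))
print(np.round(proj(c,[[.494,-.146,.205]]),1))
for t in("keg_cap","cap_grip","waste_keg"):
    for r in look_for(c,t)[:1]: print(t,r)
```

```text
1476 enc ((494.5788269042969, -147.10211181640625), 47.77129364013672) mean [ 494.20682 -147.68127] areaR 45.804363999369805 ell ((494.401123046875, -147.99427795410156), (91.49201965332031, 93.61885070800781), 117.15105438232422)
ear 19 [ 0.53908291 -0.1275562 ]
ear 12 [ 0.44693066 -0.16769199]
claws [ 0.55236448 -0.12325452] [ 0.43510218 -0.17208038] [ 0.49373333 -0.14766745] 0.12702130868726288 0.39454816930527653
[[361.7 217.4]]
keg_cap {'location': [0.4945, -0.1454, 0.179], 'conf': 0.92}
cap_grip {'location': [0.4966, -0.1428, 0.1723], 'conf': 0.79}
waste_keg {'location': [0.4872, -0.1286, 0.1434], 'conf': 0.62}
```

```bash
cat >> h.py <<'E'
KC=np.array([.494,-.147]); KY=.393
def st(t):
    o=get_obs(); y=Rotation.from_quat(o["orientation"]).as_matrix()[:,1]
    print(t,np.round(o["ee_pos"],4),"yaw",round(np.degrees(np.arctan2(y[1],y[0])),1),"F",np.round(o["contact_force"],1),"T",np.round(o["ft_torque"],2),"op",round(o["opening"],4),"t",round(o["time_s"],1)); return o
def spin(d,n=4):
    for i in range(n):
        j=np.array(get_obs()["qpos"]) if i==0 else j
        j[6]+=d/n; set_joints(j)
E
python3 - <<'E'
from h import *
q=down(KY-np.pi/2); p=lambda z:[*KC,z]
goto(p(.34),q)
command_gripper(.094)
print(servo_line(p(.195),q,.1,until_force=10)); st("at bar")
command_gripper(.01); st("grip")
print(servo_line(p(.190),q,.03,until_force=40)); st("p1")
print(servo_line(p(.186),q,.03,until_force=40)); o=st("p2"); print(o["qpos"])
E
```

```text
False
at bar [ 0.4943 -0.147   0.1954] yaw -67.5 F [-0.4  0.2  0. ] T [-0.01  0.2  -0.04] op 0.094 t 17.4
grip [ 0.4941 -0.1472  0.195 ] yaw -67.5 F [ 1.4 -2.6 -1. ] T [-0.47 -0.19  0.2 ] op 0.0256 t 18.4
False
p1 [ 0.4941 -0.1472  0.1902] yaw -67.5 F [-0.8 -0.5  7.4] T [-0.08  0.65  0.1 ] op 0.0259 t 18.8
False
p2 [ 0.4942 -0.1472  0.1864] yaw -67.5 F [-3.2 -0.4 11.6] T [0.03 0.95 0.15] op 0.0259 t 19.1
[-0.45131559  0.34960994  0.82819073  1.94202508 -0.30907407  0.98016972
 -0.65636976]
```

Run:
```python
from h import *
spin(.22,2); st("s.22"); spin(.3,2); st("s.5"); spin(.33,2); o=st("s.85")
q=down(KY-np.pi/2+.85); x,y=o["ee_pos"][:2]
servo_line([x,y,.20],q,.05); st("up1")
servo_line([x,y,.26],q,.08); st("up2")
```

```text
s.22 [ 0.4947 -0.1473  0.1869] yaw -54.8 F [ 0.3  0.2 12.2] T [-0.01  0.45  0.22] op 0.0261 t 19.6
s.5 [ 0.4953 -0.1474  0.1875] yaw -37.6 F [-1.  -0.  12.3] T [0.03 0.37 0.23] op 0.0257 t 20.1
s.85 [ 0.4959 -0.1475  0.188 ] yaw -18.6 F [ 0.1 -0.2 10.9] T [-0.    0.43  0.31] op 0.0259 t 20.7
up1 [ 0.4957 -0.1473  0.1997] yaw -18.8 F [ 0.1  0.5 -2.2] T [-0.06  0.08 -0.07] op 0.0258 t 21.1
up2 [ 0.4957 -0.1474  0.2596] yaw -18.8 F [-0.2 -0.9 -1.1] T [-0.06  0.07  0.  ] op 0.0259 t 22.0
```

Run:
```python
from h import *
q=down(KY-np.pi/2)
goto([.47,.02,.26],q); st("over")
servo_line([.47,.02,.07],q,.12)
print(servo_line([.47,.02,.040],q,.04,until_force=5)); st("placed")
command_gripper(.07); hold(.3); servo_line([.47,.02,.2],q); st("rel")
goto([.45,.20,.38],q); 
c=capture("top"); save(c,"top2",(100,120,420,330),2.4)
for r in look_for(c,"jar_1"): print(round(r["conf"],2),np.round(r["location"],3))
s=capture("side")
for r in look_for(s,"jar_1"): print(round(r["conf"],2),np.round(r["location"],3))
```

```text
over [0.4701 0.0195 0.2599] yaw -67.5 F [-0.2  0.7 -1.2] T [-0.02  0.15  0.01] op 0.0254 t 23.2
True
placed [0.4698 0.02   0.0472] yaw -67.5 F [ 0.   0.4 -1.1] T [-0.05  0.15  0.07] op 0.0261 t 25.5
rel [0.4696 0.02   0.1994] yaw -67.5 F [0.3 0.7 0.5] T [-0.    0.12 -0.02] op 0.07 t 27.8
0.81 [0.64  0.265 0.058]
0.72 [ 0.332 -0.115  0.054]
0.7 [0.575 0.234 0.06 ]
0.57 [ 0.344 -0.045  0.053]
0.49 [0.508 0.182 0.063]
0.73 [0.505 0.204 0.042]
0.72 [0.571 0.251 0.043]
0.65 [0.644 0.285 0.053]
0.62 [ 0.339 -0.021  0.034]
0.49 [ 0.328 -0.098  0.047]
```

View pics/top2.png

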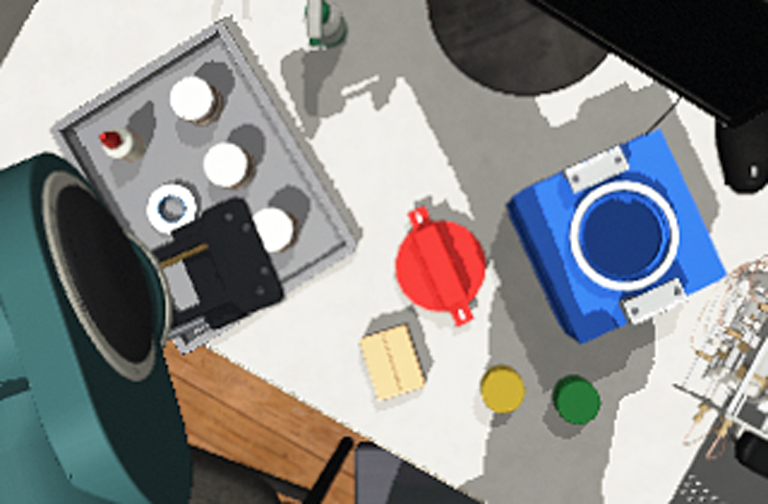

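The carton stands at (390,362), the cap stands handle up at (441,266), the keg is open at (625,235), and three jars show at (192,99), (226,164) and (273,230). I'll take the nearest jar first.

```bash
cat >> h.py <<'E'
def jars(c):
    """amber jars in the tote: net + centroid of the white top at z=.059"""
    hsv=cv2.cvtColor(c["frame"],cv2.COLOR_RGB2HSV); m=cv2.inRange(hsv,(0,0,165),(180,60,255)); out=[]
    n,l,s,ce=cv2.connectedComponentsWithStats(m)
    for r in look_for(c,"jar_1"):
        u=proj(c,[r["location"]])[0].round().astype(int); i=l[u[1],u[0]]
        if r["location"][1]<.05: continue
        if i and 150<s[i,4]<900: p=atz(c,ce[i],.059)[0][:2]; tag="blob %d"%s[i,4]
        else: p=np.array(r["location"][:2]); tag="net"
        out.append(p); print("jar",np.round(p,4),tag,round(r["conf"],2))
    return out
def pick_drop(p,deg,off):
    a=np.radians(deg); q=down(a); qk=down(KY-np.pi/2)
    goto([*p,.20],q); command_gripper(.068)
    hit=servo_line([*p,.031],q,.12,until_force=12); st("at jar hit=%s"%hit)
    if hit: return
    command_gripper(.03); o=st("grip")
    if o["opening"]<.038: return
    servo_line([*p,.22],q,.15)
    goto([.47,.0,.30],qk); k=KC+off
    goto([*k,.27],qk); o=st("over keg")
    servo_line([*k,.191],qk,.12); st("in ring")
    command_gripper(.085); hold(.2)
    servo_line([*k,.30],qk,.2)
E
python3 - <<'E'
from h import *
goto([.49,-.1,.32],down(KY-np.pi/2))
J=jars(capture("top")); p=min(J,key=lambda p:p[0])
pick_drop(p,-63,np.array([.004,0.]))
goto([.49,-.1,.32],down(KY-np.pi/2))
c=capture("top"); J=jars(c); save(c,"top3",(100,120,420,330),2.4)
E
```

```text
jar [0.5072 0.1822] net 0.88
jar [0.6424 0.2678] net 0.8
jar [0.575  0.2312] net 0.74
at jar hit=False [0.5075 0.1824 0.0315] yaw -63.0 F [-0.3  0.5  0.3] T [-0.03  0.09  0.01] op 0.0682 t 33.2
grip [0.5073 0.1823 0.0311] yaw -63.0 F [-0.7  0.9  4. ] T [ 0.14  0.38 -0.03] op 0.0423 t 33.8
over keg [ 0.4982 -0.1463  0.2693] yaw -67.5 F [-0.3  0.9 -0.5] T [-0.02  0.12 -0.03] op 0.043 t 36.7
in ring [ 0.4983 -0.147   0.1916] yaw -67.5 F [-0.2 -1.1 -0.6] T [ 0.01  0.11 -0.02] op 0.0426 t 37.5
jar [0.5758 0.2312] net 0.89
jar [0.6419 0.2686] net 0.56
```

View pics/top3.png

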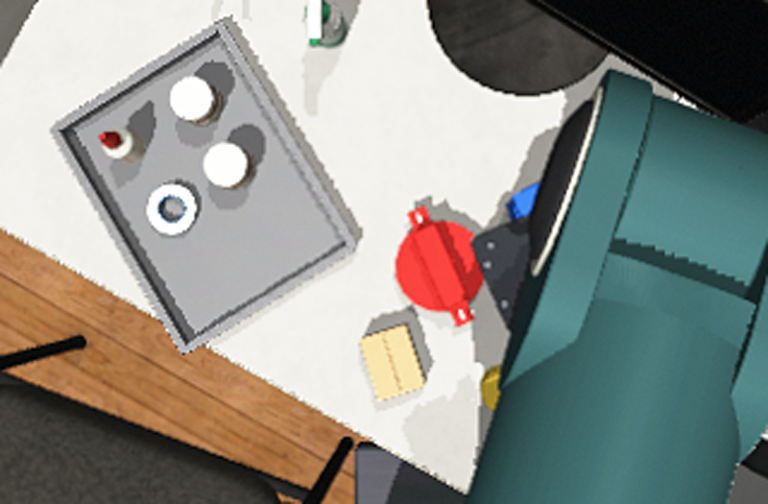

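The first jar has left the tote, and two remain at (226,164) and (192,99). I'll take both now, locating them again before each pick.

Run:
```python
from h import *
for deg,off in ((-107,np.array([-.003,-.003])),(27,np.array([0.,.004]))):
    J=jars(capture("top"))
    p=min(J,key=lambda p:p[0])
    pick_drop(p,deg,off)
    goto([.49,-.1,.32],down(KY-np.pi/2))
jars(capture("top"))
goto([.46,.1,.36],down(KY-np.pi/2))
c=capture("top"); save(c,"top4",(100,120,420,330),2.4)
```

```text
jar [0.5745 0.2311] net 0.86
jar [0.641  0.2673] net 0.57
at jar hit=False [0.5748 0.2313 0.0316] yaw -107.0 F [0.4 0.2 0.6] T [-0.05  0.13 -0.02] op 0.0679 t 43.2
grip [0.5746 0.2312 0.0311] yaw -107.0 F [-0.7  0.5  2.2] T [ 0.2   0.19 -0.01] op 0.0426 t 43.7
over keg [ 0.4914 -0.1494  0.2696] yaw -67.5 F [0.7 0.5 0.4] T [ 0.01  0.14 -0.  ] op 0.0428 t 46.9
in ring [ 0.4913 -0.15    0.1916] yaw -67.5 F [ 0.  -1.  -0.3] T [-0.04  0.11  0.04] op 0.0427 t 47.7
jar [0.6419 0.2674] net 0.62
at jar hit=False [0.6423 0.2675 0.0317] yaw 27.0 F [0.4 0.1 0. ] T [-0.09  0.05 -0.04] op 0.0681 t 53.4
grip [0.6421 0.2675 0.0312] yaw 27.0 F [-0.3  0.3  1.9] T [0.05 0.01 0.01] op 0.0425 t 54.0
over keg [ 0.4943 -0.1428  0.2697] yaw -67.5 F [-0.4  0.2 -0.5] T [-0.03  0.17 -0.  ] op 0.0427 t 57.4
in ring [ 0.4943 -0.143   0.1916] yaw -67.5 F [ 1.2  0.1 -1. ] T [-0.04  0.1   0.01] op 0.0421 t 58.2
```

View pics/top4.png

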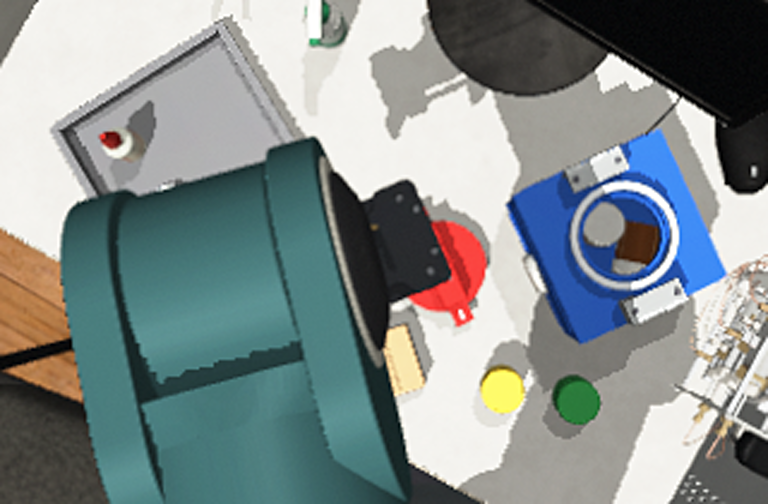

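Two jars show in the mouth at (603,222) and (638,240). The third isn't visible, and there's a white oval at the keg's left edge (537,270), so I'll check that from both cameras.

Run:
```python
from h import *
goto([.40,.28,.40],down(KY-np.pi/2))
c=capture("top"); s=capture("side")
a=cv2.resize(c["frame"][165:275,290:410,::-1],(480,440),interpolation=cv2.INTER_CUBIC)
b=cv2.resize(s["frame"][150:260,255:335,::-1],(320,440),interpolation=cv2.INTER_CUBIC)
cv2.imwrite("pics/chk5.png",np.hstack([a,b]))
for n,x in(("top",c),("side",s)):
    for r in look_for(x,"jar_1"): print(n,round(r["conf"],2),np.round(r["location"],3),proj(x,[r["location"]])[0].round())
```

```text
top 0.88 [ 0.487 -0.176  0.045] [364. 222.]
top 0.7 [ 0.332 -0.114  0.054] [340. 287.]
top 0.62 [ 0.46  -0.073  0.042] [321. 234.]
top 0.57 [ 0.347 -0.042  0.058] [310. 281.]
side 0.74 [ 0.346 -0.023  0.034] [338. 247.]
side 0.65 [ 0.327 -0.103  0.046] [346. 231.]
side 0.43 [ 0.491 -0.095  0.108] [294. 209.]
```

View pics/chk5.png

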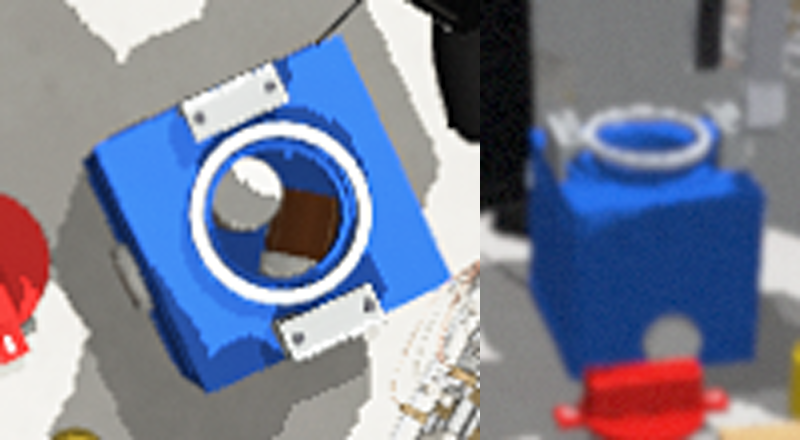

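The oval is a jar lying inside the keg with its white top showing through the keg's side wall (crop 672,345). Its estimated position is y≈0.081 in the keg frame for the visible top, so its origin should be well inside. The jars are therefore all in the keg. I'll locate the cap and also check whether that jar creeps.

Run:
```python
from h import *
hold(1.0)
c=capture("top"); s=capture("side")
for n,x in(("top",c),("side",s)):
    for r in look_for(x,"jar_1"):
        if r["location"][0]>.4: print(n,round(r["conf"],2),np.round(r["location"],3),proj(x,[r["location"]])[0].round(1))
hsv=cv2.cvtColor(c["frame"],cv2.COLOR_RGB2HSV)
m=cv2.inRange(hsv,(0,150,60),(8,255,255))|cv2.inRange(hsv,(172,150,60),(180,255,255))
m[:190]=0;m[275:]=0;m[:,:255]=0;m[:,:]=m; m[:,312:]=0
mo=cv2.morphologyEx(m,cv2.MORPH_OPEN,cv2.getStructuringElement(cv2.MORPH_ELLIPSE,(15,15)))
ys,xs=np.where(mo>0); P=(atz(c,np.c_[xs,ys],.028)[:,:2]*1000).astype(np.float32)
print("cap",len(xs),cv2.minEnclosingCircle(P),P.mean(0))
ys,xs=np.where(m>0); r=cv2.minAreaRect((atz(c,np.c_[xs,ys],.026)[:,:2]*1000).astype(np.float32)); print(r)
ys,xs=np.where(cv2.inRange(hsv,(95,120,30),(130,255,255))*(np.indices(m.shape)[1]>300)*(np.indices(m.shape)[1]<410)>0)
# protrusion: pixels of the white top beyond the +y wall
n=np.array([-np.sin(KY),np.cos(KY)]); e=np.array([np.cos(KY),np.sin(KY)])
g=lambda x,y:(290+x/4-.5,165+y/4-.5)
W=atz(c,[g(118,245),g(138,308),g(152,300),g(128,240)],.027)[:,:2]-KC; print("white top keg x,y",np.round(np.c_[W@e,W@n],3))
t=s["frame"][150:260,255:335]; print("side disc px grey",t[86,48])
```

```text
top 0.84 [ 0.485 -0.176  0.046] [363.8 222.6]
top 0.57 [ 0.507 -0.143  0.064] [351.1 213.5]
top 0.46 [ 0.494 -0.14   0.145] [354.5 218.4]
side 0.57 [ 0.459 -0.074  0.028] [302.3 236. ]
cap 1096 ((469.6754455566406, 20.264671325683594), 48.44587707519531) [469.9076    19.904957]
((469.736572265625, 20.313926696777344), (106.22653198242188, 90.78038787841797), 61.135921478271484)
white top keg x,y [[ 0.017  0.078]
 [-0.024  0.082]
 [-0.023  0.072]
 [ 0.017  0.071]]
side disc px grey [142 142 141]
```

The cap is where it was left, at (0.470, 0.020). The tilted jar isn't creeping: its top reaches keg y≈0.08 and its origin is about 0.025. Now I recap.

Run:
```python
from h import *
q=down(KY-np.pi/2); q2=down(KY-np.pi/2+.85)
command_gripper(.075)
goto([.47,.02,.2],q)
print(servo_line([.47,.02,.048],q,.12,until_force=10)); command_gripper(.01); st("grip")
servo_line([.47,.02,.27],q,.12); st("lift")
goto([*KC,.27],q2); st("over")
servo_line([*KC,.215],q2,.08)
print(servo_line([*KC,.194],q2,.03,until_force=4)); st("on ring")
```

```text
False
grip [0.47  0.02  0.048] yaw -67.5 F [-1.1 -0.   0.2] T [-0.03  0.08 -0.  ] op 0.0257 t 67.4
lift [0.4698 0.0199 0.2696] yaw -67.5 F [ 0.3 -0.7 -1.2] T [-0.03  0.18  0.01] op 0.0259 t 69.4
over [ 0.494  -0.1465  0.2698] yaw -18.8 F [-0.2 -0.  -1.4] T [-0.07  0.1  -0.03] op 0.0263 t 70.6
True
on ring [ 0.4939 -0.1469  0.1951] yaw -18.8 F [1.  0.5 4.7] T [-0.07 -0.26  0.03] op 0.0256 t 72.1
```

Run:
```python
from h import *
q2=down(KY-np.pi/2+.85); P=[*KC,.1855]
print(servo_line(P,q2,.03,until_force=25)); st("pressed")
j=np.array(solve_ik(P,q2))
for d in (-.2,-.45,-.65,-.78,-.85,-.90):
    k=j.copy(); k[6]+=d; set_joints(k); o=st(f"turn {d}")
    if abs(o["ft_torque"][2])>2.5: break
```

```text
False
pressed [ 0.494  -0.1469  0.1857] yaw -18.8 F [-3.6  2.5 11.7] T [ 0.55  1.   -0.04] op 0.0257 t 72.5
turn -0.2 [ 0.4945 -0.1472  0.1861] yaw -30.3 F [-1.4  1.1 12.7] T [ 0.11  0.35 -0.29] op 0.0258 t 72.9
turn -0.45 [ 0.4946 -0.1473  0.1861] yaw -44.6 F [-0.2  1.1 13.3] T [ 0.01  0.13 -0.33] op 0.0257 t 73.2
turn -0.65 [ 0.4947 -0.1473  0.1862] yaw -56.1 F [ 1.   0.8 12.4] T [-0.01  0.1  -0.26] op 0.0256 t 73.5
turn -0.78 [ 0.4947 -0.1473  0.1862] yaw -63.5 F [ 0.9 -0.6 11.4] T [-0.02  0.16 -0.34] op 0.0257 t 73.8
turn -0.85 [ 0.4947 -0.1473  0.1862] yaw -67.5 F [-0.3 -0.2 12.8] T [-0.07  0.18 -0.01] op 0.0257 t 74.0
turn -0.9 [ 0.4947 -0.1474  0.1862] yaw -70.4 F [ 1.  -0.  12.9] T [-0.13  0.19  0.22] op 0.0259 t 74.3
```

Run:
```python
from h import *
j=np.array(get_obs()["qpos"]); q=down(KY-np.pi/2)
x,y=get_obs()["ee_pos"][:2]
k=np.array(solve_ik([*KC,.1855],down(KY-np.pi/2-.08)))
k[6]-=.02; set_joints(k); st("more")
k[6]+=.06; set_joints(k); st("back")
servo_line([*KC,.191],down(KY-np.pi/2-.04),.03); st("up a")
servo_line([*KC,.195],down(KY-np.pi/2-.04),.03); o=st("up b")
command_gripper(.06); st("open"); servo_line([*KC,.32],down(KY-np.pi/2-.04),.12)
goto([.43,.13,.40],q); hold(.3)
c=capture("top"); s=capture("side")
a=cv2.resize(c["frame"][165:275,290:410,::-1],(480,440),interpolation=cv2.INTER_CUBIC)
b=cv2.resize(s["frame"][150:260,255:335,::-1],(320,440),interpolation=cv2.INTER_CUBIC)
cv2.imwrite("pics/chk6.png",np.hstack([a,b]))
```

```text
more [ 0.495  -0.1474  0.1862] yaw -73.2 F [ 2.3 -1.8 10.1] T [-0.37 -0.37  0.79] op 0.0259 t 74.5
back [ 0.4949 -0.1474  0.1862] yaw -69.8 F [ 1.8 -0.1 12.3] T [-0.18 -0.2  -0.03] op 0.026 t 74.8
up a [ 0.4948 -0.1474  0.1916] yaw -69.8 F [ 3.2 -0.6  7. ] T [-0.44 -0.48  0.01] op 0.0257 t 75.1
up b [ 0.4943 -0.1472  0.1952] yaw -69.8 F [ 2.8 -2.1  3.9] T [-0.33 -0.35  0.06] op 0.0257 t 75.4
open [ 0.494 -0.147  0.195] yaw -69.8 F [-0.4  0.6 -0.2] T [-0.09  0.16  0.03] op 0.06 t 76.1
```

View pics/chk6.png

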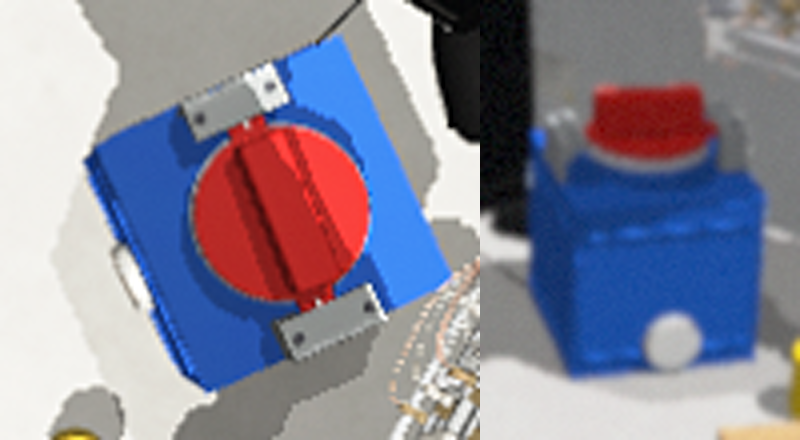

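The cap is seated level with both ears under the claws. Torque rose to 0.79 N·m at the clockwise stop, after which it sprang up. One last overall look before handing in.

Run:
```python
from h import *
goto([.40,-.03,.42],down(KY-np.pi/2)); hold(.5)
c=capture("top"); s=capture("side"); save(s,"side7",(150,130,400,330),3)
for n,x in(("top",c),("side",s)):
    for t in("jar_1","carton","dropper_bottle","tape","keg_cap","sprayer","loose_mouse"):
        for r in look_for(x,t):
            if r["conf"]>.4: print(n,t,round(r["conf"],2),np.round(r["location"],3))
st("end")
```

```text
top jar_1 0.54 [ 0.457 -0.071  0.044]
top carton 0.57 [0.396 0.076 0.04 ]
top dropper_bottle 0.76 [0.594 0.342 0.055]
top tape 0.64 [0.534 0.302 0.018]
top sprayer 0.54 [0.71  0.129 0.108]
top loose_mouse 0.73 [ 0.46  -0.072  0.044]
top loose_mouse 0.63 [ 0.578 -0.3    0.031]
side jar_1 0.88 [ 0.342 -0.022  0.036]
side jar_1 0.55 [ 0.328 -0.101  0.048]
side carton 0.73 [0.369 0.081 0.035]
side dropper_bottle 0.77 [0.602 0.357 0.051]
side tape 0.5 [0.538 0.311 0.02 ]
side keg_cap 0.86 [ 0.487 -0.133  0.188]
side sprayer 0.64 [0.712 0.142 0.067]
side loose_mouse 0.58 [ 0.623 -0.285  0.01 ]
end [ 0.4  -0.03  0.42] yaw -67.5 F [ 0.6 -0.8  0.1] T [-0.    0.09 -0.01] op 0.0604 t 81.0
```

View pics/side7.png

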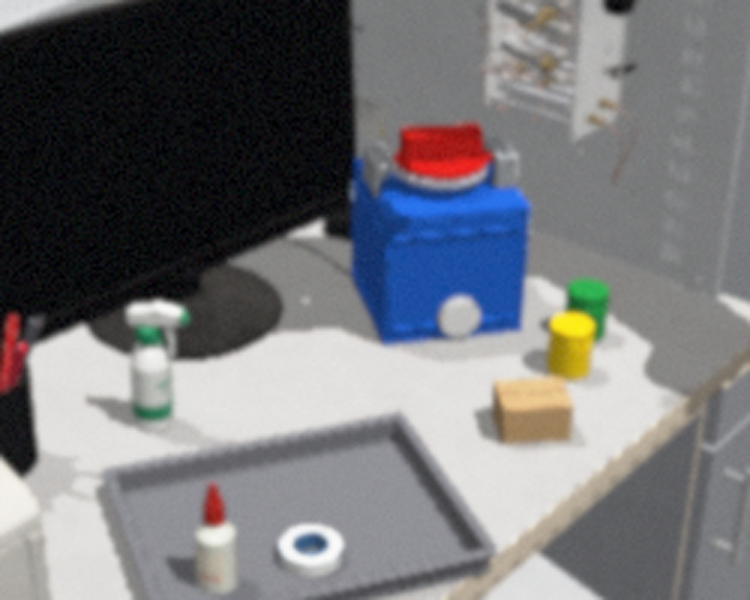

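The carton is upright at (533,408), the dropper bottle and tape are in the tote, the sprayer and mouse haven't moved, and the cap is on. Handing in.

```bash
python3 -c "
from h import *
print(sign_off())"
```

```text
the job is handed in; nothing more can be done
None
```

I finished the job and handed it in at about 81 s of the 210 s allowed; sign-off gives no verdict, so I don't know the score.

- **Carton:** it stands upright on the bench at about (0.37, 0.07).
- **Cap off:** I pressed it down, turned it 0.85 rad anticlockwise, lifted it, and stood it on the bench handle up.
- **Jars:** all three amber jars went from the tote into the keg. The tote now holds only the dropper bottle and tape. The yellow and green decoys were not picked up.
- **Cap on:** I put it back, pressed it down and turned it clockwise until the torque rose to about 0.8 N·m at the stop. It sprang up level with both ears under the claws. I judged the lock from force and pictures, because `press_ring` can't be read directly and I did no pull test.
- **Left alone:** the mouse and spray bottle are within a few millimetres of where they started.

**One oddity:** a jar lying in the keg shows its white top about 5 mm through the keg's +y side wall. Its origin works out to about 25 mm from the keg's centre, well within the ±80 mm limit, and it stayed still in later checks.

The trained network sometimes labelled that white top as a mouse, which I ignored. My white-blob centring of the jars never matched, so the network's positions were used; all three grasps held.

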